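# Clamp a wooden foot into the drilling jig

## Task

Get the loose wooden foot blank ready for drilling: see how the toggle clamp of the jig under the bench drill stands and swing its handle fully back to open it, if it is not there already. Then lay the blank flat in the jig with its bevelled nose sticking out at the open near side, its square end home against the end stop and its side against the side fence, and close the clamp fully until it locks and holds the blank there. Let go of everything; do not touch the drill bit, and do not push about the things that lie or stand by the blank and the drill.

Things in the scene. Friction and masses are not known exactly. Their poses are not given: they have to be found in the camera images.
- blank_mid (a point): Centre (15 mm above its underside) of the blank to be loaded: a light-wood bar 130 long (x), 46 wide (y), 30 mm thick (z), about 125 g, flat and loose on the 3 mm thick green cutting mat. Its +x end (65 mm away) is square; its -x end (65 mm away) is a nose with both corners bevelled 12 mm, so the sides are parallel only from x = -53 mm on. No other loose bar lies on the mat.
- square_end (a point): Middle of the blank's square end face, 65 mm along x from blank_mid (same axes). This end goes against the end stop.
- jig_seat (a point): Where blank_mid belongs when the blank is home in the jig under the bench drill, same axes: x along the blank towards the end stop, y to the side fence, z up. The jig board's top is 15 mm below; the board ends 13 mm to -x, so the blank's nose overhangs it by 52 mm, 24 mm above the drill's iron base (which ends 70 mm to -x of here). The drill and jig are fixed but stand elsewhere each time.
- end_stop (a point): Middle of the face of the aluminium end stop, at x = +65 mm from jig_seat (same axes); 24 mm high above the jig board. The blank's square end goes against it.
- side_fence (a point): Middle of the face of the aluminium side fence, at y = +23 mm from jig_seat (same axes); 60 mm long, along x, beside the square-end half of the blank only, and 24 mm high above the jig board.
- head_edge (a point): Middle of the lower near (-x) edge of the drill's head casing, 174 mm above and 40 mm to -x of jig_seat (same axes). The casing is 110 mm wide from here towards +x, 150 mm high, and spans y = -45 to +235 mm. It overhangs the seated blank, so a gripper pointing straight down has no room there: lean it back towards -x, fingertips pointing to +x and down.
- drill_bit: The 6 mm drill bit over the blank, not to be touched. This origin is on the table on the spindle axis, 15 mm to +x of jig_seat. The bit's tip is 112 mm above the table (36 mm above a seated blank); the chuck, 38 mm across, begins 150 mm above the table.
- clamp_handle (a joint): Handle angle (rad) of the push-type steel toggle clamp on the jig board: 0 = clamp closed, plunger pushed out and locked over centre, handle upright (8 degrees towards the blank); 1.2 = fully open, handle leaning 61 degrees away from the blank, plunger drawn back 29 mm. It starts closed, part open or open and stays where it is left (friction 1 N at the grip). Closing on the blank takes 2 to 3 N.
- clamp_hinge (a point): Centre of the handle's fixed hinge pin, at x = +35, y = -176, z = +1 mm from jig_seat; the pin lies along their common x axis. Seen from this pin, the handle's angle from +z towards -y is the joint value minus 0.14 rad (so at 0 it leans 8 degrees towards +y).
- handle_grip (a point): A point in the outer part of the handle's black rubber grip, 105 mm from clamp_hinge along the handle. The grip is a bar 16 mm wide (along the hinge pin), 22 mm deep, from 60 mm to 135 mm (free end) from the hinge. Pinch it across its 16 mm width from above (leaning away from the drill's head helps), or push it with shut fingers.
- stand_mid (a point): Bystander: finished display stand, same bar as the blank but with an upright brass rod and a small flat top plate (186 mm high). The point is the centre of its bar.
- marker: Bystander: black marker pen, 140 mm long, lying beside the blank.
- offcut: Bystander: flat square plywood offcut 62 x 62 x 18 mm, beyond the blank's square end.
- glue: Bystander: glue bottle 54 mm across, 145 mm high, behind the drill.
- clamp_tip: The plunger's round rubber tip, 20 mm across; origin: centre of its front face, which looks to +y of jig_seat and meets the blank's side at x = +35, z = +1 mm from there, opposite the fence. With the clamp fully open it stands 25 mm clear of a seated blank. It is sprung: it gives 3.5 mm and presses with about 14 N when the clamp is locked on the blank.
Things that resemble listed ones, but are neither listed nor needed, are in the scene too. What is shaped like the part that bears blank_mid but pink or purple is not meant.

How it is judged:
On the way:
1. with the clamp open, the blank lies flat in the jig, its square end at the end stop (within 3 mm) and its side along the side fence (within 6 mm) (value of joint clamp_handle above 0.85 rad and x of blank_mid in the frame of jig_seat between -0.003 and 0.003 m and y of blank_mid in the frame of jig_seat between -0.006 and 0.006 m and z of blank_mid in the frame of jig_seat between -0.003 and 0.003 m and angle between the x axis of blank_mid and the x axis of jig_seat, either way round below 0.06 rad and distance between square_end and end_stop below 0.012 m), for 0.2 s.
At the end, for the whole second after the job is handed in: The clamp handle is closed (below 0.10 rad), its rubber tip pressing on the blank with over 6 N; the blank rests flat and home in the jig, its centre within 3 mm of jig_seat on each axis and in line within 0.06 rad, the square end (not the nose) at the end stop (value of joint clamp_handle below 0.1 rad and contact force between clamp_tip and blank above 6 N and x of blank_mid in the frame of jig_seat between -0.003 and 0.003 m and y of blank_mid in the frame of jig_seat between -0.003 and 0.003 m and z of blank_mid in the frame of jig_seat between -0.003 and 0.003 m and angle between the x axis of blank_mid and the x axis of jig_seat, either way round below 0.06 rad and linear speed of blank below 0.01 m/s and distance between square_end and end_stop below 0.012 m); the robot touches nothing.
It fails at once if the drill bit is touched (contact force between drill_bit and anything else above 1 N).
It fails at once if a thing lying by the blank or standing by the drill (marker, offcut, stand, glue bottle) is pushed away by more than 25 mm (distance of any of stand_mid, marker, offcut, glue from where it was at the start of the episode above 0.025 m).
It also fails if it takes over 70 s, if anything falls off the work surface, if the arm or the gripper's body presses on something with over 40 N, if the wrist force passes 120 N, or if a joint passes its speed limit or range.

## Robot

A 6-joint arm with a two-finger parallel gripper is mounted at the origin on the work surface. World frame = base frame: x ahead of the robot, y to its left, z up, the work surface at z = 0. Lengths are in m, angles in rad, forces in N, time in s.
With the tool pointing down it reaches from about 0.3 to 0.75 m from the base axis. Payload 8.5 kg.
Tool frame: the origin (TCP) lies midway between the tips of the shut fingers; the grasp point (between the pads) lies 19 mm behind it; z points along the fingers, x is the direction in which the jaws open and shut, and the axes are right-handed (so a half turn about z gives the same grasp; the last joint's range is limited). The gripper opens to 85 mm and grips with 20 to 120 N. Pads are 22 mm wide; open, the fingers measure 114 mm over their backs; the gripper's body (76 mm by 85 mm) begins 54 mm behind the grasp point. The pads swing forward as they close: fully open they stand 13 mm farther back than shut.
Start: joints at [-1.534, 0.381, 1.297, -0, 1.464, -0.215], TCP at [0.137, -0.533, 0.231] pointing down, gripper open.
Joint ranges: [-3.11, 3.11], [-0.89, 2.33], [0.22, 2.48], [-1.42, 4.56], [0.17, 2.85], [-2.88, 2.88]. Speed limits (rad/s): [2.39, 2.39, 3.14, 3.14, 3.14, 3.14].

## Interface

Orientations are given as a unit quaternion [w, x, y, z].
In Python, from cell import monitor, vision, order gives the robot as it stands.
- The arm moves only by the tool play_rows, never from a script. Its argument "motion" is a list of rows, each a list of 7 numbers: the turn, a rotation vector about the tool's x, y, z in rad, then the shift along the tool's x, y, z in cm, then the opening, from 0 (shut) to 1 (fully open). In form: [[wx, wy, wz, dx, dy, dz, gripper], ...]. A call has 1 to 10 rows; each row is the pose to reach, as a shift and turn from the pose commanded when the call began, along the tool's axes at that moment; what a row does not reach only later rows make up. A row lasts 1/10 s, in which the tool goes at most 50 mm and 8.59 degrees, less where a joint would pass 70% of its speed; a pose out of reach is approached as far as the arm can. A call with a gripper value outside its range is refused whole. The fingers move at their own pace and stop on an object; "grip_force" is the grip in N (left out, the last holds). Time passes only in rows, so rows that repeat a pose let the fingers close. It gives the time, the measured TCP pose, the force and the opening at its end, in the units of the state.
- monitor.get_obs(): the state, without advancing time (a new reading comes with each control period).
- vision.get_image(name): name is "scene" or "top"; returns the picture (420x560x3 uint8, red, green, blue); there is no depth.
- vision.calibration(name): a dict with "fov_y" (degrees; the focal length in pixels is half the picture's height over the tangent of half this angle, whatever the lens; pixels are square), "cx", "cy" (the principal point, pixels), "R" (3x3) and "t" (3): a world point X has camera coordinates R X + t. Camera axes: x right, y down, z forward; pixel columns grow to the right and rows downward; lengths in m; the calibration is good to about 2 mm. A picture is of the moment at which its call begins. calibration takes no time and is no camera call.
- order.finish_job(): hands the job in, once; it reports no verdict.
The state is a dict: "time_s": time; "qpos": joint angles; "qvel": joint speeds; "joint_torque": joint torques, N m; "position": TCP position; "orientation": TCP orientation; "wrist_force": force on the tool from outside, world axes, zero at the start; "moment": the same for the moment, N m; "finger_gap": finger opening in m.
Only numpy, scipy, OpenCV 4.12 (cv2) and the standard library are available. Lean on these libraries where they do the work, as an engineer would, in place of code of your own. Each camera call takes 0.05 s, during which the arm holds its last target. There are 200 camera calls.

## Working session

There is one attempt and no reset: what is moved stays moved. The work goes in short steps, Python scripts to look and compute and a tool call to move; the robot and the scene stay as the last step left them, time stands still between calls to the robot, and variables do not carry over. Pictures are saved under pics/ and viewed, about 8 in all and at most 12, crops included, and the job is handed in when it is done.

Besides the shell and the picture viewer there is one more tool, called after "Emit:" as a command line: name --pt "numbers of a row" for each row, then --argument value for the rest. play_rows: Moves the arm, as the interface text tells. Its arguments: {"type":"object","properties":{"motion":{"type":"array"},"grip_force":{"type":"number"}},"required":["motion"]}

```bash
mkdir -p pics; ls; python3 - <<'E'
from cell import monitor, vision
import cv2
for n in("scene","top"):
    im=vision.get_image(n); cv2.imwrite(f"pics/{n}0.png",im[:,:,::-1]); c=vision.calibration(n); print(n,c)
print(monitor.get_obs())
E
```

```text
pics
scene {'fov_y': 49.69274491622063, 'cx': 280.0644265519728, 'cy': 208.66367064788022, 'R': array([[-0.63597407,  0.77166404,  0.00846143],
       [ 0.49553744,  0.41675804, -0.76207308],
       [-0.59159076, -0.48046577, -0.64743573]]), 't': array([ 0.32592779, -0.09201676,  1.63382792])}
top {'fov_y': 51.130229551046035, 'cx': 286.51732428202143, 'cy': 210.85763709793437, 'R': array([[ 0.01966099, -0.9993903 ,  0.02885251],
       [-0.98970156, -0.02354674, -0.14119626],
       [ 0.14178955, -0.02577932, -0.98956109]]), 't': array([-0.07979229,  0.47904466,  1.1811967 ])}
{'time_s': 0.1, 'qpos': array([-1.53430381e+00,  3.81156556e-01,  1.29812831e+00, -2.58789522e-05,
        1.46360383e+00, -2.15338114e-01]), 'qvel': array([ 0.00033813, -0.00115562, -0.00368097,  0.00037523,  0.00232539,
        0.00146765]), 'joint_torque': array([ 4.54912166e-03, -4.49217403e+01, -2.31653148e+01, -1.01419828e-04,
        3.70956142e-03,  1.21852599e-05]), 'position': array([ 0.13700909, -0.53240536,  0.23077763]), 'orientation': array([-4.89062391e-04,  7.90309888e-01, -6.12706994e-01, -4.25341084e-04]), 'wrist_force': array([ 0.10644314, -0.27305854,  0.47542012]), 'moment': array([0.00355234, 0.01350934, 0.01074753]), 'finger_gap': 0.08529359176784457}
```

View pics/scene0.png

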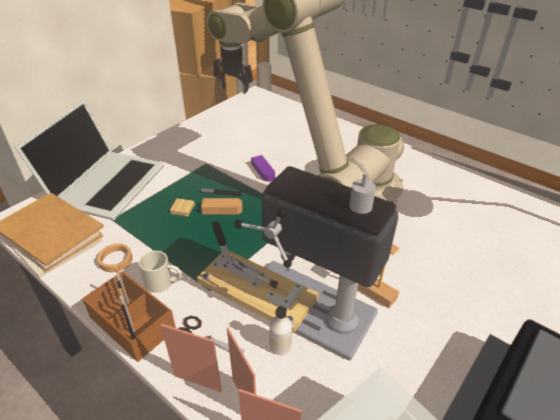

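View pics/top0.png

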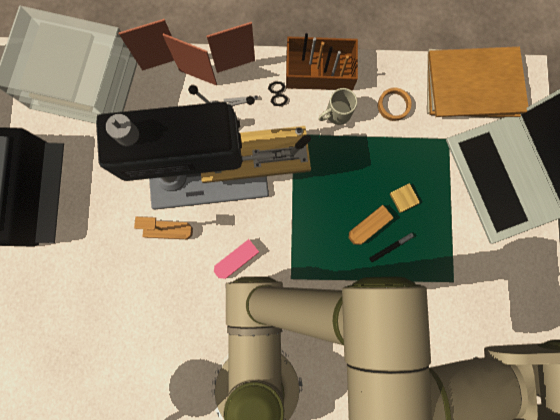

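```bash
python3 - <<'E'
import cv2, numpy as np
t=cv2.imread("pics/top0.png"); s=cv2.imread("pics/scene0.png")
a=cv2.resize(t[90:280,130:430],None,fx=2.6,fy=2.6,interpolation=cv2.INTER_CUBIC)
cv2.imwrite("pics/topc.png",a)
a=cv2.resize(s[180:360,170:410],None,fx=3.3,fy=3.3,interpolation=cv2.INTER_CUBIC)
cv2.imwrite("pics/scc.png",a)
E
```

```text
(no output)
```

View pics/topc.png

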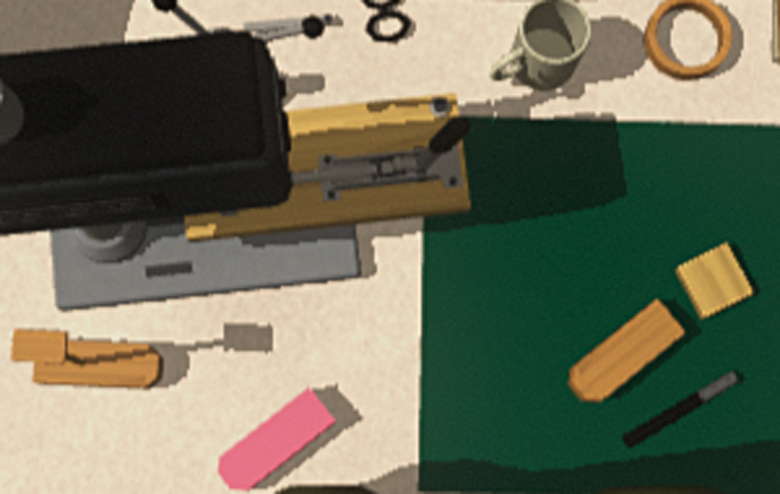

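View pics/scc.png

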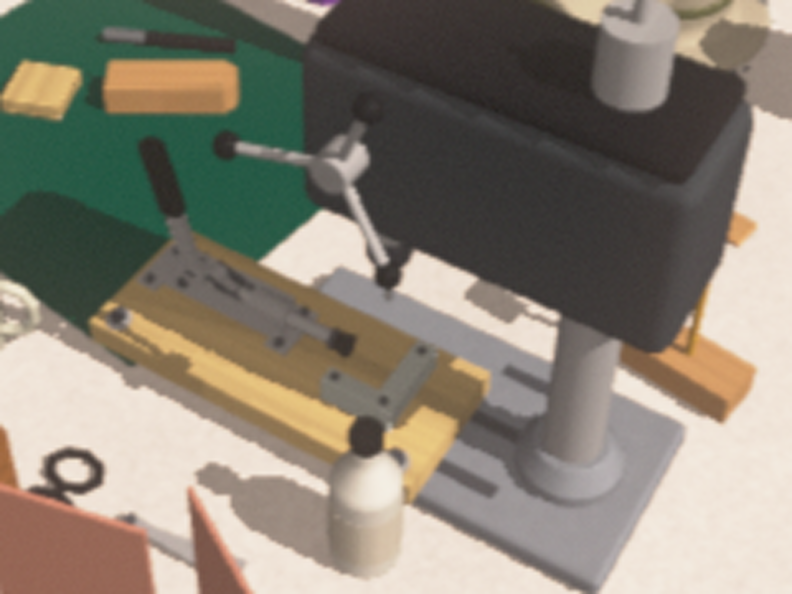

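```bash
cat > h.py <<'E'
import numpy as np, cv2
from cell import vision
class Cam:
    def __init__(s,n):
        c=vision.calibration(n); s.f=210/np.tan(np.radians(c["fov_y"]/2)); s.c=np.array([c["cx"],c["cy"]]); s.R=c["R"]; s.t=c["t"]; s.C=-s.R.T@s.t
    def ray(s,p):
        d=s.R.T@np.r_[(np.asarray(p,float)-s.c)/s.f,1]; return d/np.linalg.norm(d)
    def onz(s,p,z):
        d=s.ray(p); return s.C+d*(z-s.C[2])/d[2]
    def proj(s,X):
        q=s.R@np.asarray(X)+s.t; return s.c+s.f*q[:2]/q[2]
def tri(a,pa,b,pb):
    A=[];B=[]
    for c,p in((a,pa),(b,pb)):
        d=c.ray(p);P=np.eye(3)-np.outer(d,d);A.append(P);B.append(P@c.C)
    X=np.linalg.lstsq(np.vstack(A),np.hstack(B),rcond=None)[0]
    return X,[np.linalg.norm(P@(X)-q) for P,q in zip(A,B)]
S=Cam("scene");T=Cam("top")
E
python3 - <<'E'
from h import *
print(S.C,T.C)
t=cv2.imread("pics/top0.png"); s=cv2.imread("pics/scene0.png")
a=cv2.resize(s[225:320,195:325],None,fx=6,fy=6,interpolation=cv2.INTER_CUBIC) 
for i in range(0,130,10): cv2.putText(a,str(195+i),(i*6,8),0,.35,(255,255,255),1); cv2.line(a,(i*6,10),(i*6,16),(255,255,255),1)
for i in range(0,95,10): cv2.putText(a,str(225+i),(0,i*6+4),0,.35,(255,0,255),1)
cv2.imwrite("pics/scc2.png",a)
# blank in top: orange-ish inside mat
for n,im,roi in(("top",t,(335,195,65,60)),("scene",s,(195,192,55,30))):
    x,y,w,h=roi; c=im[y:y+h,x:x+w].astype(int)
    m=((c[...,2]>c[...,1]+25)&(c[...,2]>90)).astype(np.uint8)
    k=max(cv2.findContours(m,0,cv2.CHAIN_APPROX_NONE)[0],key=cv2.contourArea)+np.array([x,y])
    print(n,cv2.contourArea(k),cv2.approxPolyDP(k,1.6,True)[:,0].tolist(), cv2.boxPoints(cv2.minAreaRect(k)).round(1).tolist())
    if n=="top":
        P=np.array([T.onz(p[0],.033)[:2]*1000 for p in k],np.float32); print(cv2.minAreaRect(P),cv2.boxPoints(cv2.minAreaRect(P)))
E
```

```text
[1.21943688 0.57184035 0.98491725] [ 0.30819869 -0.03801326  1.23880781]
top 739.0 [[382, 205], [349, 232], [349, 238], [353, 243], [363, 242], [392, 218]] [[345.70001220703125, 234.0], [382.29998779296875, 204.10000610351562], [393.20001220703125, 217.39999389648438], [356.5, 247.3000030517578]]
((444.9781188964844, -300.7994384765625), (47.09724426269531, 133.87142944335938), 39.669654846191406) [[ 384.12277 -264.309  ]
 [ 469.58096 -367.3549 ]
 [ 505.83347 -337.2899 ]
 [ 420.37527 -234.24399]]
scene 546.5 [[201, 206], [203, 213], [238, 213], [241, 211], [241, 200], [226, 198], [203, 199]] [[201.0, 198.0], [241.0, 198.0], [241.0, 213.0], [201.0, 213.0]]
```

View pics/scc2.png

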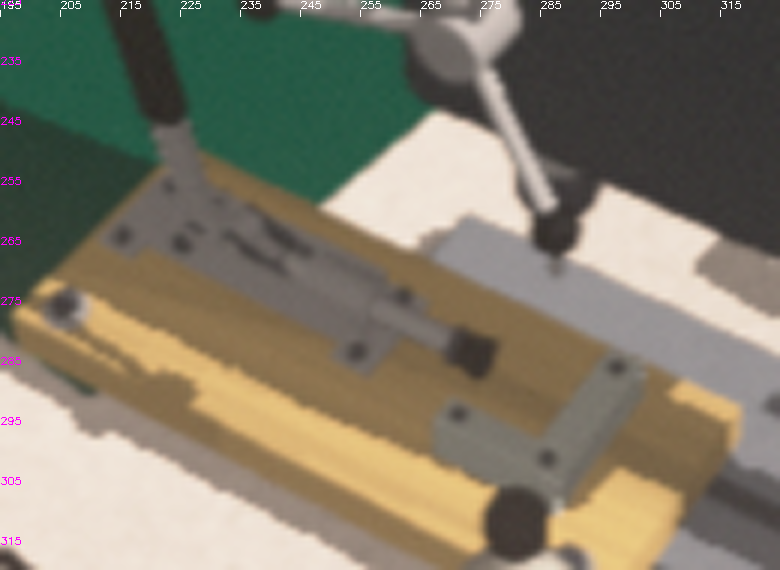

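```bash
python3 - <<'E'
from h import *
s=lambda x,y:(195+x/6-.4,225+y/6-.4)
t=lambda x,y:(130+x/2.6-.3,90+y/2.6-.3)
def L(n,cam,a,b,z):
    A,B=cam.onz(a,z),cam.onz(b,z); d=B-A; print(n,(A*1000).round(1)[:2],(B*1000).round(1)[:2],"ang",np.degrees(np.arctan2(d[1],d[0])).round(2),"len",(1000*np.linalg.norm(d)).round(1))
L("board near S",S,s(215,155),s(740,408),.046)
L("board near T",T,t(470,208),t(300,225),.046)
L("base near T",T,t(358,276),t(60,308),.022)
L("head low T",T,t(285,200),t(0,232),.235)
L("fence in S",S,s(543,425),s(607,358),.070)
L("stop in S",S,s(448,398),s(543,427),.070)
L("board right T",T,t(470,208),t(456,95),.046)
print("tip",S.onz(s(488,358),.062), "tipT?")
print("hinge-ish",S.onz(s(190,190),.062))
# handle end
print("handle",tri(S,s(118,-90),T,t(460,127)))
print("handle end scc",tri(S,(170+152/3.3-.3,180+143/3.3-.3),T,t(461,127)))
print("grip bottom",tri(S,(170+175/3.3-.3,180+208/3.3-.3),T,t(432,150)))
E
```

```text
board near S [ 597.  -116.2] [560.4 167.9] ang 97.35 len 286.4
board near T [ 596.6 -133.6] [573.2  47.6] ang 97.35 len 182.7
base near T [523.9 -15.1] [481.3 302.1] ang 97.65 len 320.1
head low T [553.8  48.2] [517.9 299.7] ang 98.12 len 254.0
fence in S [638.2 119.5] [591.9 117.7] ang -177.83 len 46.4
stop in S [653.   79.1] [639.1 120.1] ang 108.74 len 43.3
board right T [ 596.6 -133.6] [ 722.  -116.8] ang 7.61 len 126.5
tip [0.61986215 0.07374976 0.062     ] tipT?
hinge-ish [ 0.63137889 -0.09746096  0.062     ]
handle (array([ 0.63386552, -0.11408815,  0.22414495]), [np.float64(0.006274487435351841), np.float64(0.0062744874353515235)])
handle end scc (array([ 0.64214496, -0.11309188,  0.18547155]), [np.float64(0.00031843343442265255), np.float64(0.00031843343442319535)])
grip bottom (array([ 0.63928228, -0.09144381,  0.12376162]), [np.float64(0.004051682613672188), np.float64(0.004051682613672194)])
```

```bash
cat >> h.py <<'E'
from scipy.spatial.transform import Rotation as Ro
from cell import monitor
YAW=np.radians(7.4); SEAT=np.array([.5821,.0911,.061])
def jig(p): # jig-frame mm -> world m
    c,s=np.cos(YAW),np.sin(YAW); p=np.asarray(p)/1000
    return SEAT+np.array([c*p[0]-s*p[1],s*p[0]+c*p[1],p[2]])
def tojig(P):
    d=np.asarray(P)-SEAT; c,s=np.cos(YAW),np.sin(YAW); return 1000*np.array([c*d[0]+s*d[1],-s*d[0]+c*d[1],d[2]])
def down(phi): # tool down, x at world angle phi
    c,s=np.cos(phi),np.sin(phi); return np.array([[c,s,0],[s,-c,0],[0,0,-1.]])
def lean(phi,a,sg=1): # tool z points along heading phi, a from vertical; jaws across (sg: side)
    z=np.array([np.sin(a)*np.cos(phi),np.sin(a)*np.sin(phi),-np.cos(a)]); x=sg*np.array([-np.sin(phi),np.cos(phi),0]); return np.c_[x,np.cross(z,x),z]
def state():
    o=monitor.get_obs(); R=Ro.from_quat(o["orientation"],scalar_first=True).as_matrix()
    print("t",o["time_s"],"q",o["qpos"].round(2),"P",(o["position"]*1000).round(1),"jig",tojig(o["position"]).round(1),"F",o["wrist_force"].round(1),"gap",round(o["finger_gap"]*1000,1)); return o["position"],R
def rows(*tg):
    p,R=state()
    for P,Q in tg: print(Ro.from_matrix(R.T@Q).as_rotvec().round(3).tolist(),(100*R.T@(np.asarray(P)-p)).round(2).tolist())
E
python3 - <<'E'
from h import *
rows((jig([35,-160,150]),down(YAW)),(jig([35,-160,91]),down(YAW)))
E
```

```text
t 0.1 q [-1.53  0.38  1.3  -0.    1.46 -0.22] P [ 137.  -532.4  230.8] jig [-521.7 -561.   169.8] F [ 0.1 -0.3  0.5] gap 85.3
[-0.001, 0.001, -1.448] [-32.98, -60.16, 2.03]
[-0.001, 0.001, -1.448] [-32.97, -60.16, 7.93]
```

Emit:
play_rows --pt "0 0 -0.15 -3.3 -6 -3 0" --pt "0 0 -0.3 -6.6 -12 -4 0" --pt "0 0 -0.45 -10 -18 -4 0" --pt "0 0 -0.6 -13 -24 -4 0" --pt "0 0 -0.75 -16.5 -30 -4 0" --pt "0 0 -0.9 -20 -36 -4 0" --pt "0 0 -1.05 -23 -42 -4 0" --pt "0 0 -1.2 -26.5 -48 -4 0" --pt "0 0 -1.35 -30 -54 -2 0" --pt "0 0 -1.448 -33 -60.2 2 0"

```text
time_s: 1.1
position: [0.4973, -0.1929, 0.2556]
orientation: [0.001, 0.998, 0.067, 0.001]
wrist_force: [0.9, -0.6, -0.2]
finger_gap: 0.0003
```

```bash
python3 - <<'E'
from h import *
im=vision.get_image("top"); im2=vision.get_image("scene")
a=np.hstack([cv2.resize(im2[150:350,170:360],None,fx=2.9,fy=2.9),])
b=cv2.resize(im[60:230,230:400],None,fx=3,fy=3)
cv2.imwrite("pics/s1.png",a[:,:,::-1])
H=np.array([35,-176,1.]);l=[]
for th in(.27,.4,.6,.8,1.0,1.14):
    d=np.array([0,-np.sin(th),np.cos(th)]);n=np.array([0,np.cos(th),np.sin(th)])
    l.append((jig(H+95*d+11*n+[0,11,0]),down(YAW)))
rows(*l)
E
```

```text
t 1.2 q [-0.59  0.34  1.3   0.    1.51 -0.73] P [ 498.2 -190.4  253.3] jig [-119.5 -268.3  192.3] F [ 0.3  0.4 -0.3] gap -0.0
[-0.003, 0.001, 0.009] [15.54, -8.7, 9.69]
[-0.003, 0.001, 0.009] [15.53, -7.49, 9.95]
[-0.003, 0.001, 0.009] [15.51, -5.71, 10.67]
[-0.003, 0.001, 0.009] [15.5, -4.12, 11.72]
[-0.003, 0.001, 0.009] [15.49, -2.76, 13.06]
[-0.003, 0.001, 0.009] [15.49, -1.99, 14.15]
```

View pics/s1.png

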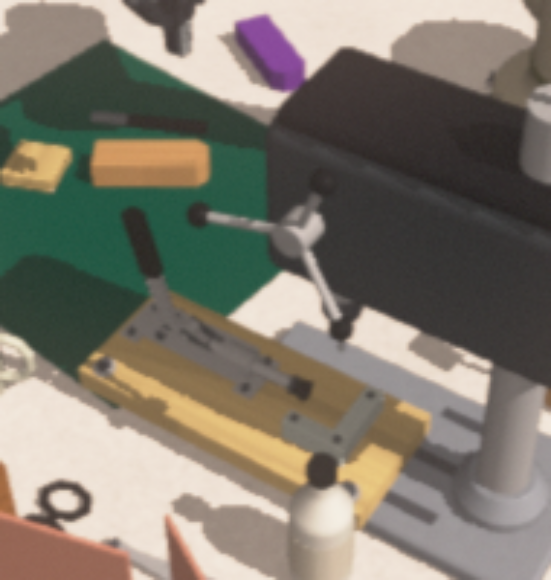

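```bash
python3 - <<'E'
from h import *
for a,b in(((227,146),(312,27)),((367,105),(165,3))):
    X,e=tri(S,(170+a[0]/3.3-.3,180+a[1]/3.3-.3),T,(130+b[0]/2.6-.3,90+b[1]/2.6-.3)); print(X,e,tojig(X))
E
```

```text
[0.69228656 0.02450274 0.29759303] [np.float64(0.000578641230018721), np.float64(0.0005786412300189782)] [100.69139504 -80.23413027 236.59302658]
[0.67424184 0.13346022 0.3827907 ] [np.float64(0.0016389163536519055), np.float64(0.0016389163536517947)] [ 96.8302163   30.139943   321.79070477]
```

Emit:
play_rows --pt "0 0 0 4 -3 0 0" --pt "0 0 0.01 8 -6 0 0" --pt "0 0 0.01 12 -9 0 0" --pt "0 0 0.01 15.5 -12 0 0" --pt "0 0 0.01 15.5 -12 3 0" --pt "0 0 0.01 15.5 -12 6 0" --pt "0 0 0.01 15.5 -12 9.7 0" --pt "0 0 0.01 15.5 -11 9.7 0" --pt "0 0 0.01 15.5 -10 9.7 0" --pt "0 0 0.01 15.5 -9.2 9.7 0"

```text
time_s: 2.2
position: [0.6387, -0.0854, 0.1605]
orientation: [0.001, 0.998, 0.059, 0.002]
wrist_force: [-0.2, 1.7, 0.4]
finger_gap: -0.0
```

Emit:
play_rows --pt "0 0 0 0 0.5 0 0" --pt "0 0 0 0 1.1 0.1 0" --pt "0 0 0 0 1.7 0.3 0" --pt "0 0 0 0 2.3 0.6 0" --pt "0 0 0 0 2.9 0.9 0" --pt "0 0 0 0 3.5 1.3 0" --pt "0 0 0 0 4.1 1.6 0" --pt "0 0 0 0 4.6 2.0 0" --pt "0 0 0 0 5.1 2.4 0" --pt "0 0 0 0 5.6 2.9 0"

```text
time_s: 3.2
position: [0.6445, -0.1395, 0.1289]
orientation: [0.0, 0.998, 0.059, 0.0]
wrist_force: [0.4, -0.9, 1.5]
finger_gap: -0.0004
```

```bash
python3 - <<'E'
from h import *
H=np.array([35,-176,1.]);l=[]
for th in(.8,.9,1.0,1.08,1.14):
    d=np.array([0,-np.sin(th),np.cos(th)]);n=np.array([0,np.cos(th),np.sin(th)])
    l.append((jig(H+95*d+11*n+[0,11,0]),down(YAW)))
rows(*l)
E
```

```text
t 3.2 q [-0.39  0.65  1.12 -0.    1.37 -0.51] P [ 644.5 -139.5  128.9] jig [  32.2 -236.7   67.9] F [ 0.4 -0.9  1.5] gap -0.4
[0.0, -0.0, -0.01] [0.27, -1.13, -0.72]
[0.0, -0.0, -0.01] [0.28, -0.42, -0.08]
[0.0, -0.0, -0.01] [0.28, 0.22, 0.63]
[0.0, -0.0, -0.01] [0.29, 0.69, 1.24]
[0.0, -0.0, -0.01] [0.29, 1.0, 1.72]
```

Emit:
play_rows --pt "0 0 0 0.2 0.2 0.5 0" --pt "0 0 0 0.2 0.4 1.0 0" --pt "0 0 0 0.2 0.6 1.4 0" --pt "0 0 0 0.2 0.7 1.7 0" --pt "0 0 0 0.2 0.7 1.9 0" --pt "0 0 0 0.2 0.7 2.0 0"

```text
time_s: 3.8
position: [0.6476, -0.1447, 0.1144]
orientation: [0.0, 0.998, 0.06, 0.002]
wrist_force: [-13.5, 9.4, 37.3]
finger_gap: -0.0
```

Emit:
play_rows --pt "0 0 0 0 0 -3 0" --pt "0 0 0 0 0 -7 0" --pt "0 0 0 0 0 -11 0.5" --pt "0 0 0 -4 2 -14 0.8" --pt "0 0 0 -8 5 -14 0.8" --pt "0 0 0 -8 5 -14 0.8"

```text
time_s: 4.4
position: [0.5711, -0.2078, 0.2505]
orientation: [0.001, 0.998, 0.058, 0.0]
wrist_force: [0.4, 0.2, 0.5]
finger_gap: 0.0581
```

```bash
python3 - <<'E'
from h import *
im2=vision.get_image("scene"); im=vision.get_image("top")
a=cv2.resize(im2[170:330,170:330],(560,560)); cv2.imwrite("pics/s2.png",a[:,:,::-1])
B=np.array([.4462,-.3023]);phi=np.radians(-50.3);u=np.array([np.cos(phi),np.sin(phi)])
a=np.radians(40)
for sg in(1,-1):
    Q=lean(phi,a,sg); g=np.r_[B-.033*u,.003+.0235]; tcp=g+.019*Q[:,2]
    rows((tcp-.10*Q[:,2],Q),(tcp,Q))
E
```

```text
t 4.5 q [-0.54  0.48  1.09  0.    1.58 -0.66] P [ 573.2 -205.6  249.4] jig [ -47.  -293.1  188.4] F [ 0.2  0.5 -0.5] gap 68.3
[-0.678, 0.201, -0.552] [-18.38, 0.99, 16.08]
[-0.678, 0.201, -0.552] [-14.88, 6.38, 23.74]
t 4.5 q [-0.54  0.48  1.09  0.    1.58 -0.66] P [ 573.2 -205.6  249.4] jig [ -47.  -293.1  188.4] F [ 0.2  0.5 -0.5] gap 68.3
[0.262, 0.885, 2.432] [-18.38, 0.99, 16.08]
[0.262, 0.885, 2.432] [-14.88, 6.38, 23.74]
```

View pics/s2.png

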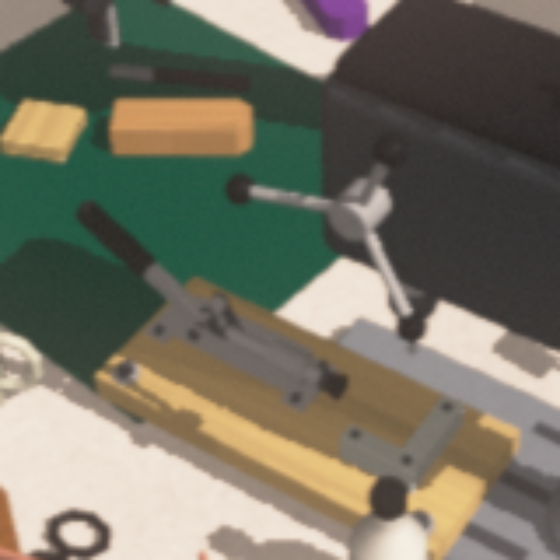

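Emit:
play_rows --pt "-0.1 0.03 -0.08 -3 0.1 2 0.8" --pt "-0.2 0.06 -0.16 -6 0.2 5 0.8" --pt "-0.3 0.09 -0.24 -9 0.3 8 0.8" --pt "-0.4 0.12 -0.32 -12 0.5 11 0.8" --pt "-0.5 0.15 -0.41 -15 0.8 13 0.8" --pt "-0.6 0.18 -0.49 -17 1 15 0.8" --pt "-0.678 0.201 -0.552 -18.4 1 16 0.8" --pt "-0.678 0.201 -0.552 -18.4 1 16 0.8" --pt "-0.678 0.201 -0.552 -18.4 1 16 0.8" --pt "-0.678 0.201 -0.552 -18.4 1 16 0.8"

```text
time_s: 5.5
position: [0.4094, -0.2236, 0.1063]
orientation: [0.32, 0.888, 0.315, 0.097]
wrist_force: [0.8, 0.2, -0.0]
finger_gap: 0.0683
```

```bash
python3 - <<'E'
from h import *
im2=vision.get_image("scene"); im=vision.get_image("top")
a=cv2.resize(im[170:290,310:450],None,fx=4,fy=4);b=cv2.resize(im2[150:270,160:300],None,fx=4,fy=4)
cv2.imwrite("pics/s3.png",np.vstack([a,b])[:,:,::-1][:,:]) if 0 else cv2.imwrite("pics/s3.png",cv2.resize(np.hstack([a,b]),None,fx=.7,fy=.7)[:,:,::-1])
B=np.array([.4462,-.3023]);phi=np.radians(-50.3);u=np.array([np.cos(phi),np.sin(phi)])
Q=lean(phi,np.radians(40),1); g=np.r_[B-.033*u,.003+.0235]; tcp=g+.019*Q[:,2]
rows((tcp-.04*Q[:,2],Q),(tcp,Q))
# handle angle: ray with jig plane x=35, end px
p=(170+88/3.5,170+208/3.5); d=S.ray(p); ex=np.array([np.cos(YAW),np.sin(YAW),0]); X=S.C+d*((jig([35,0,0])-S.C)@ex)/(d@ex); v=tojig(X)-[35,-176,1]; print(v,np.arctan2(-v[1],v[2])+.14)
E
```

```text
t 5.6 q [-0.66  0.3   2.15 -1.41  0.18  0.01] P [ 408.4 -223.   105.8] jig [-212.7 -289.1   44.8] F [ 0.4 -0.5 -0.3] gap 68.3
[-0.02, 0.037, -0.003] [-1.89, -0.95, 7.42]
[-0.02, 0.037, -0.003] [-1.74, -0.87, 11.42]
[ 1.77635684e-13 -1.11926453e+02  6.30457497e+01] 1.1978157814981456
```

View pics/s3.png

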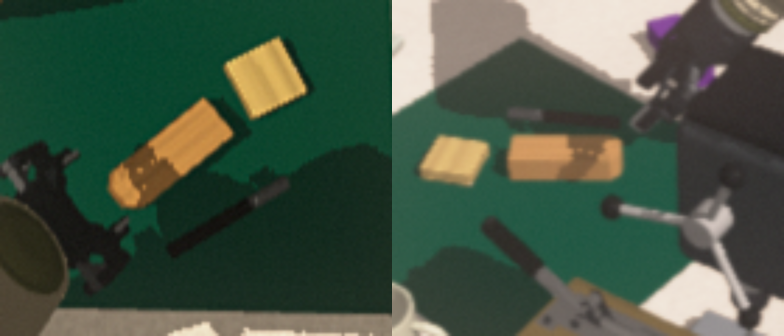

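```bash
cat > kin.py <<'E'
from h import *
D=[(.381,1.298,.137,-.5324,.2308),(.65,1.12,.6445,-.1395,.1289),(.48,1.09,.5732,-.2056,.2494),(.34,1.30,.4982,-.1904,.2533)]
A=[];b=[]
for q2,q3,x,y,z in D:
    r=np.sqrt(x*x+y*y-.1165**2); A+=[[np.sin(q2),np.sin(q2+q3),0],[np.cos(q2),np.cos(q2+q3),1]]; b+=[r,z]
sol,res,_,_=np.linalg.lstsq(np.array(A),np.array(b),rcond=None); L1,L2,k=sol
def q5(P,Q,d):
    w=P-d*Q[:,2]; r=np.sqrt(w[0]**2+w[1]**2-.1165**2); q1=np.arctan2(w[1],w[0])-np.arctan2(.1165,r)
    h=w[2]-(k+d); c=(r*r+h*h-L1**2-L2**2)/(2*L1*L2); 
    if abs(c)>1: return "unreach"
    q3=np.arccos(c); q2=np.arctan2(r,h)-np.arctan2(L2*np.sin(q3),L1+L2*np.cos(q3)); s=q2+q3
    f=np.array([np.sin(s)*np.cos(q1),np.sin(s)*np.sin(q1),np.cos(s)]); e=np.array([-np.sin(q1),np.cos(q1),0])
    zz=Q[:,2]; g=np.cross(e,f)  # in-plane direction of increasing bend
    return dict(q1=round(q1,2),q2=round(q2,2),q3=round(q3,2),q5=round(np.arccos(f@zz),2),q4=round(np.arctan2(zz@e,zz@g),2))
E
python3 - <<'E'
from kin import *
print(sol,res)
p,R=state()
for d in(.15,.2,.25,.3): print(d,q5(p,R,d))
E
```

```text
[ 0.50572276  0.35467348 -0.200568  ] [0.00014023]
t 5.6 q [-0.66  0.3   2.15 -1.41  0.18  0.01] P [ 408.4 -223.   105.8] jig [-212.7 -289.1   44.8] F [ 0.4 -0.5 -0.3] gap 68.3
0.15 {'q1': np.float64(-0.71), 'q2': np.float64(0.18), 'q3': np.float64(2.08), 'q5': np.float64(0.26), 'q4': np.float64(-0.59)}
0.2 {'q1': np.float64(-0.68), 'q2': np.float64(0.15), 'q3': np.float64(2.16), 'q5': np.float64(0.23), 'q4': np.float64(-0.75)}
0.25 {'q1': np.float64(-0.66), 'q2': np.float64(0.12), 'q3': np.float64(2.24), 'q5': np.float64(0.21), 'q4': np.float64(-0.96)}
0.3 {'q1': np.float64(-0.63), 'q2': np.float64(0.09), 'q3': np.float64(2.32), 'q5': np.float64(0.21), 'q4': np.float64(-1.2)}
```

```bash
python3 - <<'E'
from kin import *
B=np.array([.4462,-.3023]);phi=np.radians(-50.3);u=np.array([np.cos(phi),np.sin(phi)])
for al in(10,20,25,30,35,40):
    a=np.radians(al)
    Q=lean(phi,a); g=np.r_[B-.033*u,.027]; t=g+.019*Q[:,2]
    J=lean(YAW,a); 
    print(al,"blank",q5(t,Q,.25),"above",q5(t+[0,0,.1],Q,.25))
    for s in((-33,0,9),(-33,0,80),(-130,0,40)): print("   jig",s,q5(jig(s)+.019*J[:,2],J,.25))
E
```

```text
10 blank {'q1': np.float64(-0.8), 'q2': np.float64(0.43), 'q3': np.float64(1.95), 'q5': np.float64(0.59), 'q4': np.float64(-0.02)} above {'q1': np.float64(-0.8), 'q2': np.float64(0.3), 'q3': np.float64(1.8), 'q5': np.float64(0.87), 'q4': np.float64(-0.02)}
   jig (-33, 0, 9) {'q1': np.float64(-0.07), 'q2': np.float64(0.44), 'q3': np.float64(1.76), 'q5': np.float64(0.77), 'q4': np.float64(0.05)}
   jig (-33, 0, 80) {'q1': np.float64(-0.07), 'q2': np.float64(0.37), 'q3': np.float64(1.65), 'q5': np.float64(0.96), 'q4': np.float64(0.04)}
   jig (-130, 0, 40) {'q1': np.float64(-0.12), 'q2': np.float64(0.24), 'q3': np.float64(1.98), 'q5': np.float64(0.76), 'q4': np.float64(0.06)}
20 blank {'q1': np.float64(-0.8), 'q2': np.float64(0.39), 'q3': np.float64(2.07), 'q5': np.float64(0.34), 'q4': np.float64(-0.08)} above {'q1': np.float64(-0.8), 'q2': np.float64(0.24), 'q3': np.float64(1.92), 'q5': np.float64(0.64), 'q4': np.float64(-0.05)}
   jig (-33, 0, 9) {'q1': np.float64(-0.09), 'q2': np.float64(0.39), 'q3': np.float64(1.89), 'q5': np.float64(0.53), 'q4': np.float64(0.14)}
   jig (-33, 0, 8
[... 2310 characters left out ...]
loat64(0.86)}
40 blank {'q1': np.float64(-0.78), 'q2': np.float64(0.38), 'q3': np.float64(2.29), 'q5': np.float64(0.23), 'q4': np.float64(-2.86)} above {'q1': np.float64(-0.78), 'q2': np.float64(0.18), 'q3': np.float64(2.14), 'q5': np.float64(0.14), 'q4': np.float64(-0.48)}
   jig (-33, 0, 9) {'q1': np.float64(-0.12), 'q2': np.float64(0.35), 'q3': np.float64(2.13), 'q5': np.float64(0.16), 'q4': np.float64(1.66)}
   jig (-33, 0, 80) {'q1': np.float64(-0.12), 'q2': np.float64(0.23), 'q3': np.float64(2.02), 'q5': np.float64(0.26), 'q4': np.float64(0.67)}
   jig (-130, 0, 40) {'q1': np.float64(-0.21), 'q2': np.float64(0.12), 'q3': np.float64(2.33), 'q5': np.float64(0.21), 'q4': np.float64(1.48)}
```

```bash
cat >> h.py <<'E'
AL=np.radians(22); PHI=np.radians(-50.3); U=np.array([np.cos(PHI),np.sin(PHI),0])
QB=lean(PHI,AL); GB=np.r_[.4462,-.3023,0]-.038*U+[0,0,.0265]; TB=GB+.019*QB[:,2]
QJ=lean(YAW,AL)
def seatT(x=0,y=0,z=0): return jig([x-38,y,z+8.5])+.019*QJ[:,2]
E
python3 - <<'E'
from kin import *
print(q5(TB,QB,.25),q5(seatT(),QJ,.25))
rows((TB+[0,0,.10],QB))
E
```

```text
{'q1': np.float64(-0.79), 'q2': np.float64(0.38), 'q3': np.float64(2.1), 'q5': np.float64(0.28), 'q4': np.float64(-0.11)} {'q1': np.float64(-0.09), 'q2': np.float64(0.38), 'q3': np.float64(1.92), 'q5': np.float64(0.47), 'q4': np.float64(0.18)}
t 5.6 q [-0.66  0.3   2.15 -1.41  0.18  0.01] P [ 408.4 -223.   105.8] jig [-212.7 -289.1   44.8] F [ 0.4 -0.5 -0.3] gap 68.3
[0.294, 0.036, -0.009] [-2.03, 4.43, 3.24]
```

Emit:
play_rows --pt "0.1 0.01 0 -0.7 1.5 0 0.85" --pt "0.2 0.03 0 -1.5 3 1 0.85" --pt "0.294 0.036 -0.01 -2 4.4 2 0.85" --pt "0.294 0.036 -0.01 -2 4.4 3.2 0.85" --pt "0.294 0.036 -0.01 -2 4.4 3.2 0.85" --pt "0.294 0.036 -0.01 -2 4.4 3.2 0.85" --pt "0.294 0.036 -0.01 -2 4.4 3.2 0.85" --pt "0.294 0.036 -0.01 -2 4.4 3.2 0.85"

```text
time_s: 6.4
position: [0.428, -0.281, 0.1108]
orientation: [0.182, 0.922, 0.337, 0.064]
wrist_force: [-0.5, -0.6, -1.4]
finger_gap: 0.0729
```

```bash
python3 - <<'E'
from h import *
rows((TB+[0,0,.02],QB),(TB,QB))
E
```

```text
t 6.4 q [-0.8   0.34  1.85 -0.06  0.56 -1.45] P [ 428.  -281.   110.8] jig [-200.7 -349.2   49.8] F [-0.5 -0.6 -1.4] gap 72.9
[0.005, 0.001, 0.008] [0.07, -3.38, 7.47]
[0.005, 0.001, 0.008] [0.08, -4.14, 9.32]
```

Emit:
play_rows --pt "0.005 0 0.008 0 -1.2 3 0.85" --pt "0.005 0 0.008 0 -2.5 5.5 0.85" --pt "0.005 0 0.008 0.1 -3.4 7.5 0.85" --pt "0.005 0 0.008 0.1 -4.1 9 0.85" --pt "0.005 0 0.008 0.1 -4.1 9.3 0.85" --pt "0.005 0 0.008 0.1 -4.1 9.3 0.85" --pt "0.005 0 0.008 0.1 -4.1 9.3 0.4" --pt "0.005 0 0.008 0.1 -4.1 9.3 0.2" --pt "0.005 0 0.008 0.1 -4.1 9.3 0.2" --pt "0.005 0 0.008 0.1 -4.1 9.3 0.2" --grip_force 50

```text
time_s: 7.4
position: [0.4255, -0.277, 0.0098]
orientation: [0.18, 0.924, 0.332, 0.064]
wrist_force: [-0.9, 2.5, 6.0]
finger_gap: 0.0454
```

```bash
python3 - <<'E'
from h import *
rows((TB,QB),(TB+[0,0,.15],QB))
im2=vision.get_image("scene"); im=vision.get_image("top")
a=cv2.resize(im[170:290,310:450],None,fx=2.8,fy=2.8);b=cv2.resize(im2[150:270,160:300],None,fx=2.8,fy=2.8)
cv2.imwrite("pics/s4.png",np.hstack([a,b])[:,:,::-1])
E
```

```text
t 7.4 q [-0.79  0.54  1.97 -0.13  0.26 -1.36] P [ 425.5 -277.     9.8] jig [-202.7 -344.9  -51.2] F [-0.9  2.5  6. ] gap 45.4
[0.0, 0.002, -0.003] [-0.02, 0.13, 0.15]
[0.0, 0.002, -0.003] [-0.03, 5.75, -13.76]
```

View pics/s4.png

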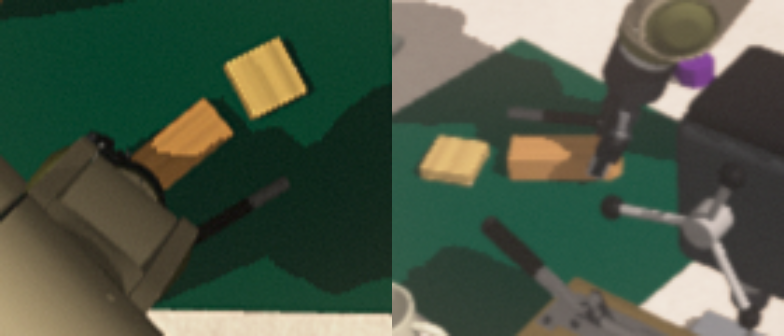

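Emit:
play_rows --pt "0 0 0 0 0.7 -1.8 0.2" --pt "0 0 0 0 1.6 -4 0.2" --pt "0 0 0 0 3 -7.4 0.2" --pt "0 0 0 0 4.5 -11 0.2" --pt "0 0 0 0 4.5 -11 0.2"

```text
time_s: 8.0
position: [0.4272, -0.2788, 0.1327]
orientation: [0.183, 0.923, 0.331, 0.066]
wrist_force: [-0.0, -0.2, -2.9]
finger_gap: 0.0452
```

```bash
python3 - <<'E'
from kin import *
print(q5(seatT(-110,-8,40),QJ,.25))
rows((seatT(-110,-8,40),QJ),(seatT(-150,-100,60),lean(YAW-.3,AL)),(seatT(-180,-200,70),lean(YAW-.65,AL)))
E
```

```text
{'q1': np.float64(-0.18), 'q2': np.float64(0.12), 'q3': np.float64(2.14), 'q5': np.float64(0.52), 'q4': np.float64(0.24)}
t 8.0 q [-0.79  0.3   1.83 -0.06  0.62 -1.44] P [ 427.2 -278.8  132.7] jig [-201.3 -346.8   71.7] F [-0.  -0.2 -2.9] gap 45.2
[0.007, 0.382, -0.936] [23.1, -25.14, -5.96]
[0.007, 0.269, -0.658] [14.83, -19.13, -5.65]
[0.008, 0.136, -0.334] [6.98, -12.39, -3.94]
```

Emit:
play_rows --pt "0 0.05 -0.11 2.3 -4.1 -1.3 0.2" --pt "0 0.09 -0.22 4.6 -8.2 -2.6 0.2" --pt "0.01 0.136 -0.334 7 -12.4 -3.9 0.2" --pt "0.01 0.18 -0.44 9.6 -14.6 -4.5 0.2" --pt "0.01 0.225 -0.55 12.2 -16.8 -5.1 0.2" --pt "0.01 0.269 -0.658 14.8 -19.1 -5.6 0.2" --pt "0.01 0.31 -0.75 17.6 -21.1 -5.8 0.2" --pt "0.01 0.35 -0.84 20.4 -23.1 -5.9 0.2" --pt "0.007 0.382 -0.936 23.1 -25.1 -6 0.2" --pt "0.007 0.382 -0.936 23.1 -25.1 -6 0.2"

```text
time_s: 9.0
position: [0.4414, 0.0688, 0.0884]
orientation: [0.12, 0.647, 0.739, 0.143]
wrist_force: [-0.1, 0.0, -1.7]
finger_gap: 0.0448
```

```bash
python3 - <<'E'
from h import *
rows((seatT(-110,-8,40),QJ),(seatT(-70,-8,6),QJ),(seatT(-8,-8,6),QJ))
im2=vision.get_image("scene"); im=vision.get_image("top")
cv2.imwrite("pics/s5t.png",im[:,:,::-1])
cv2.imwrite("pics/s5.png",im2[:,:,::-1])
# expected square-end top corners in scene/top vs commanded
a=cv2.resize(im2[180:330,210:390],None,fx=4,fy=4); cv2.imwrite("pics/s5c.png",a[:,:,::-1])
p,R=state(); g=p-.019*R[:,2]; c=g+.038*np.array([np.cos(YAW),np.sin(YAW),0]); print("centre est jig",tojig(c))
ex=np.array([np.cos(YAW),np.sin(YAW),0]);ey=np.array([-ex[1],ex[0],0])
for sx,sy in((65,23),(65,-23)): print("sq top corner px scene",S.proj(c+sx/1000*ex+sy/1000*ey+[0,0,.0065]))
E
```

```text
t 9.0 q [-0.19  0.28  2.05  0.28  0.46 -2.12] P [441.4  68.8  88.4] jig [-142.4   -4.    27.4] F [-0.1  0.  -1.7] gap 44.8
[-0.008, -0.009, 0.002] [-0.4, 0.27, -0.27]
[-0.008, -0.009, 0.002] [-0.45, 2.74, 4.36]
[-0.008, -0.009, 0.002] [-0.48, 8.51, 6.63]
t 9.1 q [-0.19  0.28  2.05  0.28  0.46 -2.12] P [441.4  66.8  89. ] jig [-142.7   -6.    28. ] F [ 0.5 -0.9 -1.5] gap 45.1
centre est jig [-111.6870665    -6.12454588   45.66136668]
sq top corner px scene [305.12407623 257.4353811 ]
sq top corner px scene [290.19080491 250.69238821]
```

View pics/s5c.png

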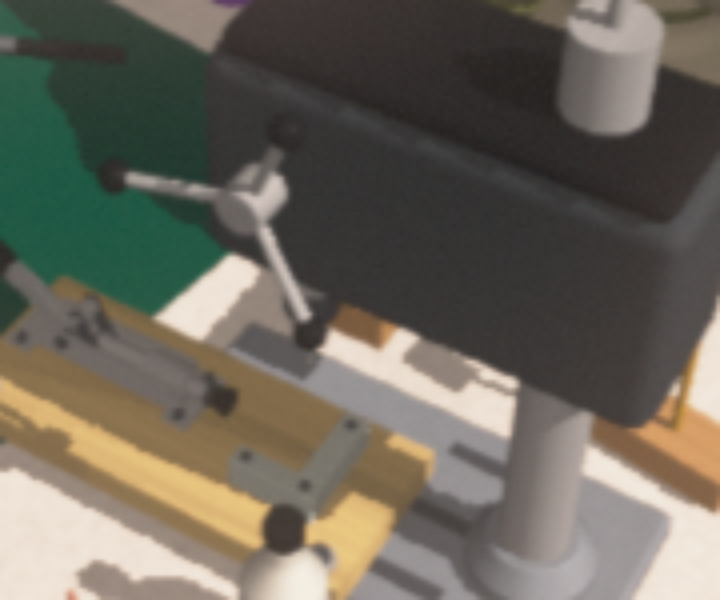

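Emit:
play_rows --pt "-0.008 -0.009 0 -0.2 1 1.4 0.2" --pt "-0.008 -0.009 0 -0.4 2 2.8 0.2" --pt "-0.008 -0.009 0 -0.45 2.7 4.3 0.2" --pt "-0.008 -0.009 0 -0.45 4.2 4.9 0.2" --pt "-0.008 -0.009 0 -0.45 5.7 5.5 0.2" --pt "-0.008 -0.009 0 -0.48 7.2 6.1 0.2" --pt "-0.008 -0.009 0 -0.48 8.2 6.5 0.2" --pt "-0.008 -0.009 0 -0.48 8.2 6.5 0.2"

```text
time_s: 9.9
position: [0.5427, 0.074, 0.0594]
orientation: [0.128, 0.65, 0.736, 0.144]
wrist_force: [-0.8, -0.1, -1.9]
finger_gap: 0.0452
```

```bash
python3 - <<'E'
from h import *
rows((seatT(-8,-8,0),QJ),(seatT(0,-8,0),QJ),(seatT(0,0,0),QJ))
p,R=state(); print("centre est", tojig(p-.019*R[:,2])+[38,0,-8.5])
im2=vision.get_image("scene"); im=vision.get_image("top")
a=cv2.resize(im2[225:320,195:325],None,fx=4.2,fy=4.2,interpolation=cv2.INTER_CUBIC);b=cv2.resize(im[110:205,190:310],None,fx=2,fy=4.2) 
cv2.imwrite("pics/s6.png",a[:,:,::-1])
E
```

```text
t 9.9 q [-0.13  0.47  1.83  0.2   0.47 -1.99] P [542.7  74.   59.4] jig [-41.2 -11.9  -1.6] F [-0.8 -0.1 -1.9] gap 45.2
[0.003, 0.003, -0.005] [0.39, -0.07, 0.79]
[0.003, 0.003, -0.005] [0.4, 0.67, 1.09]
[0.003, 0.003, -0.005] [1.2, 0.67, 1.09]
t 9.9 q [-0.13  0.47  1.83  0.2   0.47 -1.99] P [542.7  74.   59.4] jig [-41.2 -11.9  -1.6] F [-0.8 -0.1 -1.9] gap 45.2
centre est [-10.41939431 -11.85529249   7.53919319]
```

View pics/s6.png

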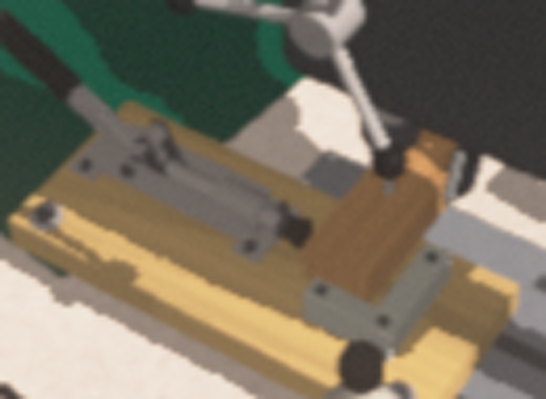

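Emit:
play_rows --pt "0 0 0 0.2 -0.12 0.3 0.2" --pt "0 0 0 0.4 -0.24 0.6 0.2" --pt "0 0 0 0.4 -0.24 0.6 0.2" --pt "0 0 0 0.4 -0.24 0.6 0.2"

```text
time_s: 10.4
position: [0.5411, 0.0789, 0.0527]
orientation: [0.127, 0.649, 0.736, 0.144]
wrist_force: [-0.2, 0.8, -1.5]
finger_gap: 0.0455
```

Emit:
play_rows --pt "0 0 0 0 -0.05 0.13 0.2" --pt "0 0 0 0 -0.05 0.13 0.2" --pt "0 0 0 0 -0.05 0.13 0.2"

```text
time_s: 10.7
position: [0.5414, 0.0789, 0.0524]
orientation: [0.128, 0.649, 0.736, 0.144]
wrist_force: [-6.8, 0.0, 12.2]
finger_gap: 0.0446
```

```bash
python3 - <<'E'
from h import *
p,R=state(); print("centre est", tojig(p-.019*R[:,2])+[38,0,-8.5]); print(R.round(3), monitor.get_obs()["wrist_force"])
E
```

```text
t 10.7 q [-0.11  0.48  1.84  0.21  0.45 -1.98] P [541.4  78.9  52.4] jig [-42.   -6.8  -8.6] F [-6.8  0.  12.2] gap 44.6
centre est [-11.15743129  -6.78905827   0.51178159]
[[-0.125  0.919  0.375]
 [ 0.992  0.116  0.046]
 [-0.001  0.378 -0.926]] [-6.76075491e+00  9.22964562e-05  1.22494151e+01]
```

Emit:
play_rows --pt "0 0 0 0 0.03 -0.07 0.2" --pt "0 0 0 0.1 0.22 0.0 0.2" --pt "0 0 0 0.2 0.4 0.08 0.2" --pt "0 0 0 0.3 0.6 0.15 0.2" --pt "0 0 0 0.3 0.77 0.22 0.2" --pt "0 0 0 0.3 0.77 0.22 0.2"

```text
time_s: 11.3
position: [0.5479, 0.0826, 0.0526]
orientation: [0.127, 0.649, 0.736, 0.143]
wrist_force: [-13.1, -4.4, 15.1]
finger_gap: 0.0451
```

Emit:
play_rows --pt "0 0 0 0 0.09 0.04 0.2" --pt "0 0 0 0 0.19 0.08 0.2" --pt "0 0 0 0 0.19 0.08 0.2"

```text
time_s: 11.6
position: [0.5479, 0.0827, 0.0525]
orientation: [0.125, 0.649, 0.737, 0.142]
wrist_force: [-27.2, -10.0, 26.6]
finger_gap: 0.0453
```

Emit:
play_rows --pt "0 0 0 0 0.09 0.04 0.2" --pt "0 0 0 0 0.19 0.08 0.2" --pt "0 0 0 0 0.19 0.08 0.2"

```text
time_s: 11.9
position: [0.548, 0.0828, 0.0524]
orientation: [0.124, 0.649, 0.737, 0.141]
wrist_force: [-40.3, -16.2, 36.8]
finger_gap: 0.0451
```

Emit:
play_rows --pt "0 0 0 0 -0.25 -0.2 0.2" --pt "0 0 0 0 -0.25 -0.2 0.2" --pt "0 0 0 0 -0.25 -0.2 0.2"

```text
time_s: 12.2
position: [0.5479, 0.0828, 0.0525]
orientation: [0.125, 0.65, 0.736, 0.142]
wrist_force: [-13.8, -5.6, 8.9]
finger_gap: 0.0448
```

Emit:
play_rows --pt "0 0 0 0.1 0 0 0.2" --pt "0 0 0 0.2 0 0 0.2" --pt "0 0 0 0.2 0 0 0.2"

```text
time_s: 12.5
position: [0.5478, 0.0839, 0.0525]
orientation: [0.126, 0.65, 0.736, 0.142]
wrist_force: [-15.6, -13.1, 9.1]
finger_gap: 0.0449
```

```bash
python3 - <<'E'
from h import *
p,R=state(); print("centre est", tojig(p-.019*R[:,2])+[38,0,-8.5],"heading",np.degrees(np.arctan2(-R[0,0],R[1,0]))); 
im2=vision.get_image("scene")
a=cv2.resize(im2[225:320,240:325],None,fx=7,fy=6.2,interpolation=cv2.INTER_CUBIC)
cv2.imwrite("pics/s7.png",a[:,:,::-1])
E
```

```text
t 12.5 q [-0.1   0.49  1.82  0.18  0.47 -1.95] P [547.8  83.9  52.5] jig [-35.   -2.8  -8.5] F [-15.6 -13.1   9.1] gap 44.9
centre est [-4.04589617 -2.71800509  0.64407731] heading 7.105276386925507
```

View pics/s7.png

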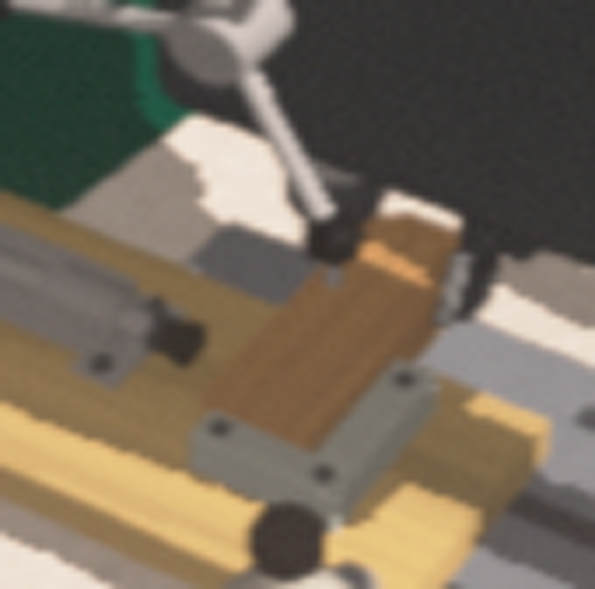

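Emit:
play_rows --pt "0 0 0 0 -0.08 -0.06 0.2" --pt "0 0 0 0.1 -0.08 -0.06 0.2" --pt "0 0 0 0.2 -0.08 -0.06 0.2" --pt "0 0 0 0.2 -0.08 -0.06 0.2"

```text
time_s: 12.95
position: [0.5475, 0.0861, 0.0526]
orientation: [0.126, 0.65, 0.736, 0.142]
wrist_force: [-7.6, -9.6, 2.1]
finger_gap: 0.0452
```

Emit:
play_rows --pt "0 0 0 0.1 0 0 0.2" --pt "0 0 0 0.2 0 0 0.2" --pt "0 0 0 0.2 0 0 0.2"

```text
time_s: 13.25
position: [0.5474, 0.0864, 0.0527]
orientation: [0.127, 0.65, 0.736, 0.142]
wrist_force: [-9.3, -23.5, 2.7]
finger_gap: 0.045
```

```bash
python3 - <<'E'
from h import *
p,R=state(); print("centre est", tojig(p-.019*R[:,2])+[38,0,-8.5],"heading",np.degrees(np.arctan2(-R[0,0],R[1,0])))
E
```

```text
t 13.25 q [-0.09  0.49  1.82  0.18  0.46 -1.93] P [547.4  86.4  52.7] jig [-35.   -0.2  -8.3] F [ -9.3 -23.5   2.7] gap 45.0
centre est [-4.10644551 -0.15172729  0.79706067] heading 7.048040709818994
```

Emit:
play_rows --pt "0 0 0 -0.2 -0.03 -0.02 0.2" --pt "0 0 0 -0.25 -0.05 -0.02 0.3" --pt "0 0 0 -0.25 -0.05 -0.02 0.6" --pt "0 0 0 -0.25 -0.05 -0.02 0.8" --pt "0 0 0 -0.25 -0.05 -0.02 0.8" --pt "0 0 0 -0.25 -0.05 -1 0.8" --pt "0 0 0 -0.25 -0.05 -3 0.8" --pt "0 0 0 -0.25 -1 -6 0.8" --pt "0 0 0 -0.25 -5 -9 0.8" --pt "0 0 0 -0.25 -9 -11 0.4"

```text
time_s: 14.25
position: [0.4237, 0.0708, 0.1231]
orientation: [0.128, 0.649, 0.736, 0.145]
wrist_force: [0.1, -0.3, 0.0]
finger_gap: 0.0551
```

```bash
python3 - <<'E'
from h import *
im=vision.get_image("top"); im2=vision.get_image("scene")
np.savez("pics/rel.npz",im=im,im2=im2)
# square-end lower contact: check blank top face corners by colour in scene: rows of wood along blank centreline
# brown blank mask in scene
x,y,w,h=255,245,60,60
c=im2[y:y+h,x:x+w].astype(int); hsv=cv2.cvtColor(im2[y:y+h,x:x+w],cv2.COLOR_RGB2HSV)
for P in((-20,0,15),(50,0,15),(70,0,9),(50,30,9),(50,-35,-15)):
    q=S.proj(jig(P)); print(P,q.round(1),im2[int(round(q[1])),int(round(q[0]))],hsv[int(round(q[1]))-y,int(round(q[0]))-x])
# handle goal poses: pushing from -y side, shut fingers, vertical
H=np.array([35,-176,1.])
st=state()
rows((jig([35,-176-150,130]),down(YAW)),(jig([-100,-330,130]),down(YAW)))
E
```

```text
(-20, 0, 15) [294.  270.8] [126  95  68] [ 14 117 126]
(50, 0, 15) [280.1 288. ] [127  95  67] [ 14 120 127]
(70, 0, 9) [275.9 294.7] [123 118 108] [ 20  31 123]
(50, 30, 9) [290.1 294.5] [122 118 108] [ 21  29 122]
(50, -35, -15) [268.8 289.9] [132 105  75] [ 16 110 132]
t 14.35 q [-0.18  0.18  2.06  0.22  0.55 -2.05] P [419.6  71.3 121.8] jig [-163.7    1.3   60.8] F [ 1.1 -0.1  0.5] gap 40.1
t 14.35 q [-0.18  0.18  2.06  0.22  0.55 -2.05] P [419.6  71.3 121.8] jig [-163.7    1.3   60.8] F [ 1.1 -0.1  0.5] gap 40.1
[0.301, -0.3, 1.546] [-32.65, 21.14, 1.06]
[0.301, -0.3, 1.546] [-33.1, 8.62, -3.99]
```

Emit:
play_rows --pt "0.03 -0.03 0.14 -3.3 -1 -2 0" --pt "0.06 -0.06 0.28 -6.6 -0.5 -4 0" --pt "0.09 -0.09 0.42 -10 1 -5 0" --pt "0.12 -0.12 0.56 -13.2 2 -5 0" --pt "0.15 -0.15 0.7 -16.5 3 -5 0" --pt "0.17 -0.17 0.84 -19.8 4 -5 0" --pt "0.2 -0.2 0.98 -23 5 -5 0" --pt "0.22 -0.22 1.12 -26.5 6 -5 0" --pt "0.25 -0.25 1.26 -30 7 -5 0" --pt "0.28 -0.28 1.4 -33.1 8.6 -4 0"

```text
time_s: 15.35
position: [0.5306, -0.2516, 0.1928]
orientation: [0.015, 0.991, 0.133, 0.012]
wrist_force: [-0.0, 0.5, -0.9]
finger_gap: -0.0001
```

```bash
python3 - <<'E'
from h import *
rows((jig([33,-335,110]),down(YAW)),(jig([33,-335,44]),down(YAW)))
E
```

```text
t 15.35 q [-0.64  0.46  1.28 -0.01  1.36 -0.91] P [ 530.6 -251.6  192.8] jig [ -95.2 -333.2  131.8] F [-0.   0.5 -0.9] gap -0.1
[0.031, -0.021, 0.138] [12.63, 1.86, 2.48]
[0.031, -0.021, 0.138] [12.5, 1.64, 9.08]
```

Emit:
play_rows --pt "0.03 -0.02 0.138 4 0.6 0 0" --pt "0.03 -0.02 0.138 8 1.2 1 0" --pt "0.03 -0.02 0.138 12.6 1.9 2.5 0" --pt "0.03 -0.02 0.138 12.6 1.8 5 0" --pt "0.03 -0.02 0.138 12.5 1.6 8 0" --pt "0.03 -0.02 0.138 12.5 1.6 9 0" --pt "0.03 -0.02 0.138 12.5 1.6 9 0" --pt "0.03 -0.02 0.138 12.5 1.6 9 0"

```text
time_s: 16.15
position: [0.6577, -0.2339, 0.1058]
orientation: [0.001, 0.998, 0.068, 0.001]
wrist_force: [-0.2, -0.3, 0.3]
finger_gap: 0.0002
```

```bash
python3 - <<'E'
from h import *
l=[]
for th in(1.06,.9,.75,.6,.45,.3,.15,0):
    s,c=np.sin(th),np.cos(th); l.append((jig([33,-176-135*s-11*c-11,min(1+135*c-11*s-18,106)]),down(YAW)))
for y in(-188,-183,-178): l.append((jig([33,y,106]),down(YAW)))
rows(*l)
E
```

```text
t 16.15 q [-0.51  0.74  1.02  0.    1.39 -0.65] P [ 657.7 -233.9  105.8] jig [  33.1 -332.1   44.8] F [-0.2 -0.3  0.3] gap 0.2
[0.001, -0.003, 0.006] [0.0, -2.19, 0.54]
[0.001, -0.003, 0.006] [0.01, -3.25, -1.35]
[0.001, -0.003, 0.006] [0.03, -4.49, -2.95]
[0.001, -0.003, 0.006] [0.04, -5.97, -4.35]
[0.001, -0.003, 0.006] [0.05, -7.64, -5.5]
[0.001, -0.003, 0.006] [0.07, -9.46, -6.13]
[0.001, -0.003, 0.006] [0.08, -11.39, -6.13]
[0.001, -0.003, 0.006] [0.09, -13.4, -6.13]
[0.001, -0.003, 0.006] [0.1, -14.4, -6.13]
[0.001, -0.003, 0.006] [0.1, -14.9, -6.14]
[0.001, -0.003, 0.006] [0.1, -15.4, -6.14]
```

Emit:
play_rows --pt "0 0 0 0 -1.4 0.4 0" --pt "0 0 0 0 -2.2 0.3 0" --pt "0 0 0 0 -2.8 -0.5 0" --pt "0 0 0 0 -3.4 -1.4 0" --pt "0 0 0 0 -4.5 -2.9 0" --pt "0 0 0 0 -5.3 -3.7 0" --pt "0 0 0 0 -6.2 -4.5 0" --pt "0 0 0 0 -7.2 -5.2 0" --pt "0 0 0 0.1 -8.3 -5.8 0" --pt "0 0 0 0.1 -9.4 -6.1 0"

```text
time_s: 17.15
position: [0.6453, -0.1389, 0.1655]
orientation: [-0.0, 0.998, 0.068, 0.0]
wrist_force: [0.9, -1.4, 1.7]
finger_gap: 0.0
```

Emit:
play_rows --pt "0 0 0 0 -0.7 0 0" --pt "0 0 0 0 -1.4 0 0" --pt "0 0 0 0 -2.1 0 0" --pt "0 0 0 0 -2.8 0 0" --pt "0 0 0 0 -3.4 0 0" --pt "0 0 0 0 -4.0 0 0" --pt "0 0 0 0 -4.4 0 0" --pt "0 0 0 0 -4.4 0 0"

```text
time_s: 17.95
position: [0.6393, -0.0959, 0.1649]
orientation: [-0.0, 0.998, 0.068, 0.0]
wrist_force: [0.6, -0.4, -0.2]
finger_gap: 0.0002
```

```bash
python3 - <<'E'
from h import *
state(); im=vision.get_image("scene"); cv2.imwrite("pics/c1.png",im[:,:,::-1])
g=(im.max(2)<75).astype(np.uint8)
for y in range(200,256,6): r=np.where(g[y,190:250])[0]; print(y,(r+190).tolist()[:1],(r+190).tolist()[-1:],len(r))
H=np.array([35,-176,1.])
for th in(.14,0,-.14): print(th,S.proj(jig(H+135*np.array([0,-np.sin(th),np.cos(th)]))),S.proj(jig(H+70*np.array([0,-np.sin(th),np.cos(th)]))))
E
```

```text
t 17.95 q [-0.33  0.6   1.11  0.    1.43 -0.47] P [639.3 -95.9 164.9] jig [  32.7 -192.8  103.9] F [ 0.6 -0.4 -0.2] gap 0.2
200 [193] [249] 57
206 [194] [249] 56
212 [190] [231] 36
218 [200] [227] 22
224 [211] [240] 20
230 [216] [232] 15
236 [224] [232] 9
242 [190] [232] 15
248 [190] [231] 24
254 [190] [218] 29
0.14 [219.82788754 222.67113211] [224.38871742 241.76634113]
0 [225.60623962 224.94127161] [227.29695572 242.97125703]
-0.14 [231.53136909 228.00453333] [230.25856087 244.55176414]
```

Emit:
play_rows --pt "0 0 0 0 -0.3 0 0" --pt "0 0 0 0 -0.6 0 0" --pt "0 0 0 0 -0.8 0 0" --pt "0 0 0 0 -0.8 0 0"

```text
time_s: 18.4
position: [0.6383, -0.0883, 0.165]
orientation: [-0.0, 0.998, 0.068, 0.0]
wrist_force: [0.4, -0.3, 0.9]
finger_gap: 0.0003
```

Emit:
play_rows --pt "0 0 0 0 -0.2 0 0" --pt "0 0 0 0 -0.4 0 0" --pt "0 0 0 0 -0.4 0 0"

```text
time_s: 18.7
position: [0.6381, -0.0865, 0.165]
orientation: [0.002, 0.998, 0.067, 0.001]
wrist_force: [1.8, -7.3, -1.5]
finger_gap: 0.0001
```

Emit:
play_rows --pt "0 0 0 0 -0.2 0 0" --pt "0 0 0 0 -0.4 0 0" --pt "0 0 0 0 -0.4 0 0"

```text
time_s: 19.0
position: [0.638, -0.0861, 0.1652]
orientation: [0.005, 0.998, 0.066, 0.001]
wrist_force: [2.3, -21.8, -4.7]
finger_gap: 0.0001
```

Emit:
play_rows --pt "0 0 0 0 1 0 0" --pt "0 0 0 0 3 0 0" --pt "0 0 0 -3 7 -3 0" --pt "0 0 0 -7 12 -7 0" --pt "0 0 0 -11 16 -11 0" --pt "0 0 0 -15 20 -14 0" --pt "0 0 0 -18 24 -14 0" --pt "0 0 0 -18 24 -14 0"

```text
time_s: 19.8
position: [0.4965, -0.3348, 0.3023]
orientation: [0.0, 0.998, 0.068, 0.001]
wrist_force: [1.2, -0.4, -0.0]
finger_gap: -0.0005
```

```bash
python3 - <<'E'
from h import *
state(); im=vision.get_image("scene"); top=vision.get_image("top"); cv2.imwrite("pics/c2.png",im[:,:,::-1]); cv2.imwrite("pics/c2t.png",top[:,:,::-1])
g=im.max(2)<62
for y in range(216,252,3): r=np.where(g[y,212:245])[0]; print(y,(r+212).tolist())
H=np.array([35,-176,1.])
for th in(.1,0,-.14): print(th,S.proj(jig(H+135*np.array([0,-np.sin(th),np.cos(th)]))).round(1),S.proj(jig(H+70*np.array([0,-np.sin(th),np.cos(th)]))).round(1))
# bystanders & end/fence profile: hue-sat along jig x, y, and tip
hsv=cv2.cvtColor(im,cv2.COLOR_RGB2HSV)
def samp(P):
    q=S.proj(jig(P)); return cv2.remap(hsv[...,1].astype(np.float32),np.float32([[q[0]]]),np.float32([[q[1]]]),1)[0,0]
print("x prof",[(x,int(samp((x,-5,15)))) for x in range(40,86,4)])
print("y prof",[(y,int(samp((45,y,15)))) for y in range(-40,45,4)])
i0=cv2.imread("pics/scene0.png")[:,:,::-1].astype(int)
d=(np.abs(im.astype(int)-i0).max(2)>50).astype(np.uint8)
n,l,st,c=cv2.connectedComponentsWithStats(cv2.morphologyEx(d,cv2.MORPH_OPEN,np.ones((3,3),np.uint8)))
print([s.tolist() for s in st[1:] if s[4]>20])
E
```

```text
t 19.8 q [-0.79  0.43  1.01  0.    1.7  -0.93] P [ 496.5 -334.8  302.3] jig [-139.8 -411.3  241.3] F [ 1.2 -0.4 -0. ] gap -0.5
216 []
219 []
222 [235, 236, 237, 238, 239, 240, 241]
225 [235, 236, 237, 238, 239, 240]
228 [228, 229, 230, 231, 232]
231 [227, 228, 229, 230, 231, 232, 233, 234]
234 [227, 228, 229, 230, 231, 232, 233, 234]
237 [227, 228, 229, 230, 231, 232, 233, 234]
240 [227, 228, 229, 230, 231, 232, 233]
243 [226, 227, 228, 229, 230, 231, 232, 233]
246 [226, 227, 228, 229, 230, 231, 232, 233]
249 []
0.1 [221.5 223.2] [225.2 242.1]
0 [225.6 224.9] [227.3 243. ]
-0.14 [231.5 228. ] [230.3 244.6]
x prof [(40, 118), (44, 117), (48, 118), (52, 121), (56, 122), (60, 120), (64, 116), (68, 108), (72, 57), (76, 32), (80, 31), (84, 30)]
y prof [(-40, 29), (-36, 28), (-32, 30), (-28, 46), (-24, 96), (-20, 117), (-16, 117), (-12, 118), (-8, 120), (-4, 116), (0, 117), (4, 117), (8, 117), (12, 116), (16, 116), (20, 119), (24, 97), (28, 43), (32, 27), (36, 29), (40, 29), (44, 30)]
[[175, 0, 123, 86, 4772], [296, 0, 22, 12, 155], [328, 0, 30, 23, 323], [304, 17, 8, 8, 44], [164, 28, 44, 106, 1835], [296, 28, 58, 40, 964], [248, 48, 9, 16, 121], [270, 50, 8, 7, 47], [291, 59, 14, 25, 200], [354, 60, 18, 24, 251], [192, 66, 6, 7, 33], [331, 68, 24, 34, 395], [243, 88, 5, 6, 23], [310, 89, 23, 18, 257], [301, 97, 54, 64, 1488], [360, 107, 33, 39, 605], [349, 115, 13, 33, 174], [132, 125, 65, 32, 1008], [337, 145, 47, 42, 1133], [398, 144, 6, 11, 48], [114, 146, 8, 7, 43], [179, 149, 14, 7, 61], [81, 154, 108, 36, 1545], [192, 158, 13, 13, 109], [338, 159, 7, 7, 41], [395, 160, 23, 30, 330], [215, 166, 51, 24, 339], [320, 169, 15, 4, 48], [136, 183, 7, 4, 26], [375, 186, 10, 13, 103], [201, 198, 42, 17, 688], [397, 202, 21, 23, 353], [276, 260, 31, 23, 433]]
```

```bash
python3 -c "
from cell import order
print(order.finish_job())"
```

```text
the job is handed in; nothing more can be done
None
```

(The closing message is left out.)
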